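# Put the lens tissue away and snap the storage box shut

### The arm

A 7-joint arm with a two-finger parallel gripper is mounted at the origin on a cart in front of the work surface, level with it; the furniture and walls round the work are solid. World frame = base frame: x ahead of the robot, y to its left, z up, the work surface at z = 0. Lengths are in m, angles in degrees, forces in N, time in s.
With the tool pointing down it reaches from about 0.425 to 0.925 m from the base axis. Payload 6.8 kg.
Tool frame: the origin (TCP) lies on the centre line of the jaws, within the pads' length; the fingertips stand ahead of it and the grasp point (between the pads) is the TCP (env.tcp_to_tips is the z of the fingertips in the tool frame, in m); z points along the fingers, y is the direction in which the jaws open and shut (so a half turn about z gives the same grasp; the last joint's range is limited). The gripper opens to 88 mm and grips with 3 to 60 N. Pads are 20 mm wide; open, the fingers measure 115 mm over their backs; the gripper's body (75 mm by 178 mm) begins 61 mm behind the grasp point.
Start: joints at [58.722, 27.33, 1.283, 89.118, -0.659, 63.558, -4.761], TCP at [0.286, -0.611, 0.242] pointing down, gripper open.
Joint ranges: [-169.35, 169.35], [-19.33, 120.38], [-80.79, 83.38], [13.8, 139.57], [-78.32, 258.32], [9.67, 109.79], [-169.56, 169.56]. Speed limits (degrees/s): [136.94, 136.94, 180, 180, 180, 180, 180].

### API

Orientations are given as [roll, pitch, yaw] about the fixed x, y, z axes, in that order (R = Rz(yaw) Ry(pitch) Rx(roll)).
In Python, from workcell import status, eyes, order, env gives the robot as it stands. The module is installed in compiled form; this text tells all that it offers.
- The arm moves only by the shell command python3 -m creep 'ROWS' [OPENING] [FORCE]. ROWS is a JSON object of lists of equal length, an entry for each row: "xyz": the shift along the tool's x, y, z in cm, a list of three; "spin": the turn about the tool's z in rad. A call has 1 to 10 rows; each row shifts and turns the commanded pose from where the row before left it, along the tool's axes as they then stand; what a row does not reach is not made up. A row lasts 1/12 s, in which the tool goes at most 41.7 mm and 7.16 degrees, less where a joint would pass 70% of its speed; a pose out of reach is approached as far as the arm can. A call with a gripper value outside its range is refused whole. OPENING is the closure, from 0 (fully open) to 1 (shut), set as the call begins (- or left out, the last holds). The fingers move at their own pace and stop on an object; FORCE is the grip in N (left out, the last holds). Time passes only in rows, so rows that do not move let the fingers close. It gives the time, the measured TCP pose, the force and the opening at its end, in the units of the state.
- status.get_state(): the state, without advancing time (a new reading comes with each control period).
- eyes.read_camera(name): name is "scene" or "top" or "wrist"; returns a dict with "image" (400x640x3 uint8, red, green, blue), "K" (3x3 intrinsics, pixels), "k1" (the pictures are not rectified: a ray, as slopes to the right and down, at radius r is drawn at 1 + k1 r^2 times it, then the intrinsics apply), "extrinsics" (4x4, takes a point from camera to world coordinates). Camera axes: x right, y up, looking along -z (the intrinsics and any distortion apply to the point x, -y, -z); pixel columns grow to the right and rows downward; lengths in m; the calibration is good to about 2 mm. A picture is of the moment at which its call begins. There is no depth.
- order.close_job(): hands the job in, once; it reports no verdict.
The state is a dict: "t": time; "qpos": joint angles; "joint_vel": joint speeds; "tau": joint torques, N m; "eef_pos": TCP position; "tcp_rot": TCP orientation; "force": force on the tool from outside, world axes, zero at the start; "wrist_torque": the same for the moment, N m; "width": opening from 0.0 (shut) to 1.0 (fully open).
Only numpy, scipy, OpenCV 4.12 (cv2) and the standard library are available. Lean on these libraries where they do the work, as an engineer would, in place of code of your own. Each camera call takes 0.05 s, during which the arm holds its last target. There are 200 camera calls.

### The job

Lay the packet of lens tissue flat in the open metal storage box, put the loose lid on the box, and press the lid down at both ends until it is fully home all round and both sprung catches have snapped over its edge. Leave the small jar and the mounted lens where they stand.

Things in the scene. Friction and masses are not known exactly. Their poses are not given: they have to be found in the camera images.
- storage_box: Open rectangular aluminium box that does not move, 104 (x) by 140 (y) by 53 mm high; origin at the centre of its underside, its own y along its length, z up. Walls and floor 5 mm: inside 94 by 130 by 48 mm deep. A sprung steel catch 30 mm wide stands outside the middle of each short end.
- box_rim (a point): Centre of the box's mouth, level with the top of its walls, 53 mm above the bench; axes as the box's.
- catch_left (a joint): How far the catch at the box's +y end is pushed outward, in m: 0 = snapped in (rest), up to 0.010. Its outside is 87 mm from the box's middle, its top 72 mm above the bench; the wedge-shaped nose points inward to 67.5 mm from the middle, 62.5 mm above the bench. The lid's edge wedges it out about 5 mm in passing, then it springs back by itself.
- catch_right (a joint): The same for the catch at the box's -y end.
- lid_handle (a point): Centre of the black handle bar across the middle of the loose lid (about 0.16 kg, lying right side up). The bar runs along the lid's x: 72 mm long, 12 mm thick in y, 16 mm high. Below this point: plate's top 22 mm, plate's underside 26 mm, tongue's lower edge 44 mm. Axes are the lid's, z up. Either way round fits the box, lid's y along box's y. Fully home this point is 26 mm above the rim.
- lid_pad_a (a point): Top centre of the flat round grey press pad (24 mm across) on the lid, 45 mm from its middle toward the lid's +y end. The lid is an aluminium plate 112 (x) by 144 (y) by 4 mm; beneath it a black tongue, 18 mm deep, tapers inward and fits the box's mouth. Fully home the pad's top is 5.5 mm above the rim.
- lid_pad_b (a point): The same, 45 mm toward the lid's -y end. Set down on the box, the lid first rests on the two catch noses, its plate about 14 mm above the rim; each end must then be pressed with some 10 to 15 N until its catch snaps over.
- packet_center (a point): White cardboard packet of lens tissue, 50 (x) by 72 (y) by 28 mm high, 0.05 kg, lying flat on the bench; the point is its centre, 14 mm up.
- flux_jar: Bystander: small round jar with a black screw lid, 41 mm across, 37 mm high; origin at the centre of its underside. To be left alone.
- lens_mount: Bystander: lens in a black ring on a short post and foot, 26 by 40 by 79 mm high; origin at the centre of its underside. To be left alone.
Things that resemble listed ones, but are neither listed nor needed, are in the scene too. What is shaped like the part that bears packet_center but orange or yellow is not meant.

How it is judged:
By the outcome, as a careful person would: the job done as asked, in the order asked, and still so for the second after the job is handed in, with the robot touching nothing.
It also fails if it takes over 69 s, if anything falls off the work surface, if the arm or the gripper's body presses on something with over 40 N, if the wrist force passes 120 N, or if a joint passes its speed limit or range.

## Working session

There is one attempt and no reset: what is moved stays moved. The work goes in short steps, Python scripts to look and compute and a shell command to move; the robot and the scene stay as the last step left them, time stands still between calls to the robot, and variables do not carry over. Pictures are saved under pics/ and viewed, about 8 in all and at most 12, crops included, and the job is handed in when it is done.

```bash
mkdir -p pics; cat > h.py <<'E'
import numpy as np, cv2
from workcell import status, eyes, order, env
def grab(n,f=None):
    c=eyes.read_camera(n)
    if f: cv2.imwrite('pics/'+f, c['image'][...,::-1])
    return c
def rays(c,uv):
    K=np.array(c['K'],float); uv=np.array(uv,float).reshape(-1,1,2)
    n=cv2.undistortPoints(uv,K,np.array([c['k1'],0,0,0],float)).reshape(-1,2)
    T=np.array(c['extrinsics']); d=np.c_[n[:,0],-n[:,1],-np.ones(len(n))]@T[:3,:3].T
    return T[:3,3],d
def onplane(c,uv,z):
    o,d=rays(c,uv); return o+d*((z-o[2])/d[:,2])[:,None]
def proj(c,P):
    T=np.array(c['extrinsics']); p=(np.array(P,float).reshape(-1,3)-T[:3,3])@T[:3,:3]
    q=np.c_[p[:,0],-p[:,1],-p[:,2]]
    return cv2.projectPoints(q,np.zeros(3),np.zeros(3),np.array(c['K'],float),np.array([c['k1'],0,0,0],float))[0].reshape(-1,2)
E
python3 - <<'E'
from h import *
print(status.get_state(), env.tcp_to_tips)
np.set_printoptions(precision=4,suppress=True)
for n in ['scene','top']:
    c=grab(n,n+'0.png'); print(n,np.array(c['extrinsics']),c['k1'],c['K'])
E
```

```text
{'t': 0.0, 'qpos': array([58.72331452, 27.3747265 ,  1.28091983, 89.17456655, -0.66015008,
       63.55658325, -4.76242609]), 'joint_vel': array([-0.06437242,  0.05570538, -0.05432796,  0.02377621, -0.01338677,
        0.03547368,  0.02208311]), 'tau': array([ 9.45448119e-04, -5.82854640e+01,  1.53562009e+00, -2.72609210e+01,
       -5.42852317e-02,  1.69742201e-02,  9.49699233e-05]), 'eef_pos': array([ 0.28591555, -0.61086799,  0.2407221 ]), 'tcp_rot': array([-1.79901687e+02,  6.55100700e-03,  2.50817459e+01]), 'force': array([ 0.45196323,  1.18056769, -0.05914251]), 'wrist_torque': array([-0.02577858, -0.01489626, -0.00520054]), 'width': 0.9984154704638756} 0.019
scene [[ 0.9994  0.0183 -0.0287  0.5608]
 [-0.033   0.7253 -0.6876 -0.7072]
 [ 0.0083  0.6882  0.7255  0.858 ]
 [ 0.      0.      0.      1.    ]] 0.02772545479709402 [[368.8061   0.     315.3413]
 [  0.     368.8061 203.5276]
 [  0.       0.       1.    ]]
top [[ 0.0054  0.9898 -0.1421  0.4391]
 [-1.      0.0057  0.0021  0.0228]
 [ 0.0029  0.1421  0.9899  1.1471]
 [ 0.      0.      0.      1.    ]] 0.005933429304171232 [[364.3277   0.     324.0153]
 [  0.     364.3277 195.8895]
 [  0.       0.       1.    ]]
```

View pics/top0.png

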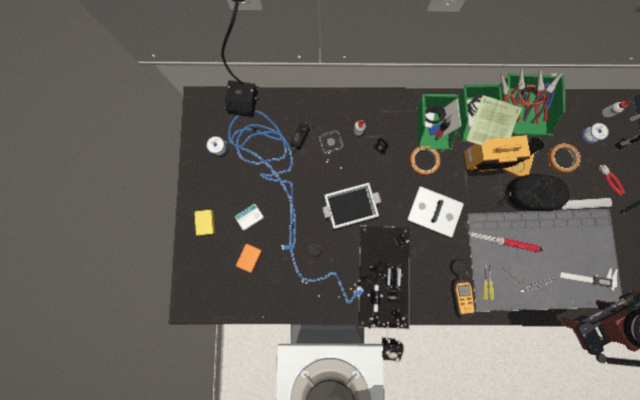

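View pics/scene0.png

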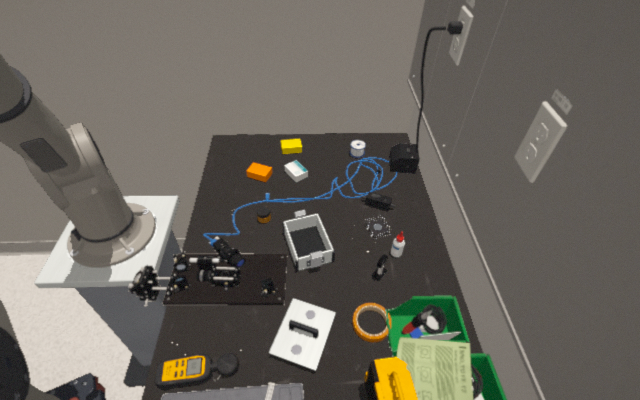

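The top view shows the box near (351,205), the lid near (436,212) with its dark handle, the white/teal packet near (249,217), the jar near (315,250) and the lens mount near (381,145). The orange and yellow packets are decoys. Next I measure these by mask.

```bash
cat > m.py <<'E'
from h import *
np.set_printoptions(precision=4,suppress=True)
def blob(c,roi,z,lo=120,smax=70,inv=False):
    u0,v0,u1,v1=roi; im=c['image'][v0:v1,u0:u1]; hsv=cv2.cvtColor(im,cv2.COLOR_RGB2HSV)
    m=((hsv[...,2]>lo)&(hsv[...,1]<smax)).astype(np.uint8)
    if inv: m=1-m
    cs=cv2.findContours(m,cv2.RETR_EXTERNAL,cv2.CHAIN_APPROX_NONE)[0]
    k=max(cs,key=cv2.contourArea).reshape(-1,2)+[u0,v0]
    P=onplane(c,k,z)
    (cx,cy),(w,h),a=cv2.minAreaRect((P[:,:2]*1000).astype(np.float32))
    px=k.mean(0)
    return np.array([cx,cy,w,h,a]),k
E
python3 - <<'E'
from m import *
t=grab('top'); s=grab('scene')
print('packet top',blob(t,(230,195,270,238),.028,110,120)[0], 'scene',blob(s,(280,158,312,185),.028,110,120)[0])
print('lid top',blob(t,(400,180,470,240),.004+.018,120)[0],'scene',blob(s,(265,295,340,372),.022,120)[0])
print('box top',blob(t,(318,178,386,232),.053,90)[0],'scene',blob(s,(278,207,336,270),.053,90)[0])
# box interior dark
print('jar',onplane(t,[[315,250]],.037),onplane(s,[[264,214]],.037)); print('lens',onplane(t,[[381,145]],.06),onplane(s,[[381,267]],.06))
print('handle',onplane(t,[[437,211]],.044), onplane(s,[[303,329]],.044))
a=cv2.resize(t['image'][170:245,225:480],None,fx=3,fy=3,interpolation=cv2.INTER_CUBIC)
b=cv2.resize(s['image'][150:375,250:420],None,fx=2,fy=2,interpolation=cv2.INTER_CUBIC)[:450]
print(a.shape,b.shape)
w=np.zeros((600,800,3),np.uint8); w[:225,:765]=a
b=cv2.resize(s['image'][150:280,260:420],None,fx=2.8,fy=2.8,interpolation=cv2.INTER_CUBIC)
w[230:230+b.shape[0],:b.shape[1]]=b
b=cv2.resize(s['image'][290:375,260:345],None,fx=4,fy=4,interpolation=cv2.INTER_CUBIC); w[230:230+b.shape[0],455:455+b.shape[1]]=b
cv2.imwrite('pics/c1.png',w[...,::-1])
E
```

```text
packet top [533.9144 251.4561  54.6402  77.4577  34.7308] scene [532.1859 238.0612  64.782   95.9884  34.0729]
lid top [ 554.6696 -324.8633  148.1722  116.0831   68.5038] scene [ 551.4845 -327.0157  145.7982  115.1332   68.3695]
box top [569.5586 -62.8162 110.8429 179.6292  16.0194] scene [564.6517 -67.7644 113.2547 203.4413  15.7894]
jar [[0.4335 0.0468 0.037 ]] [[0.4388 0.0318 0.037 ]]
lens [[ 0.7543 -0.1539  0.06  ]] [[ 0.7533 -0.1793  0.06  ]]
handle [[ 0.553  -0.3234  0.044 ]] [[ 0.5516 -0.3314  0.044 ]]
(225, 765, 3) (450, 340, 3)
```

View pics/c1.png

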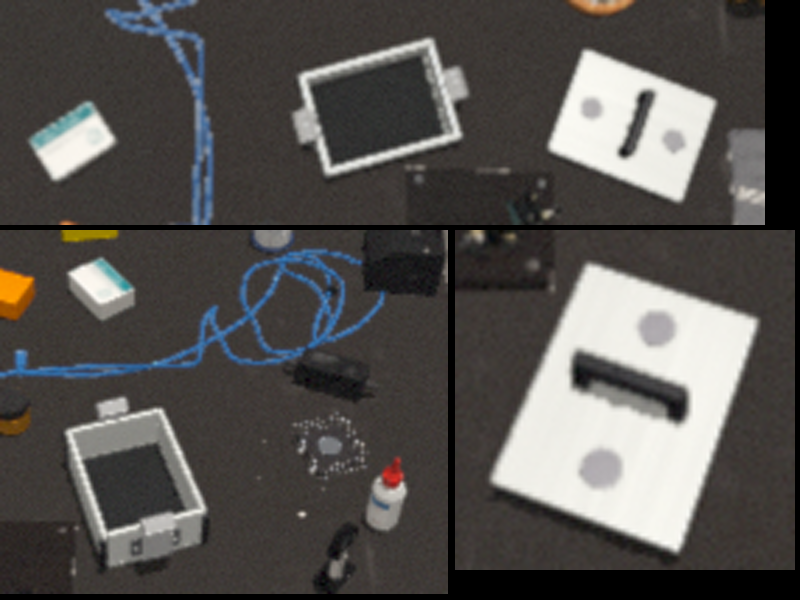

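The packet, lid and box poses agree between the two views and match the given sizes. I'll move over the lid first and refine with the wrist camera on the way.

```bash
python3 -m creep '{"xyz":[[3.65,-1.45,0],[3.65,-1.45,0],[3.65,-1.45,0],[3.65,-1.45,0],[3.65,-1.45,0],[3.65,-1.45,0],[3.65,-1.45,0],[3.65,-1.45,0],[3.65,-1.45,0],[3.65,-1.45,0]],"spin":[0,0,0,0,0,0,0,0,0,0]}' 0
python3 -m creep '{"xyz":[[0,0,0],[0,0,0]],"spin":[0,0]}'
python3 - <<'E'
from m import *
c=grab('wrist','w1.png'); print(status.get_state()['eef_pos'],np.array(c['extrinsics']),c['K'],c['k1'])
for P in ([.555,-.325,.044],[.5695,-.063,.053]): print(proj(c,P))
E
```

```text
t: 1.03
eef_pos: [0.5562, -0.3237, 0.2416]
tcp_rot: [-180.0, 0.0, 25.1]
force: [-0.2, -0.0, 0.6]
width: 0.999
t: 1.2
eef_pos: [0.5572, -0.3221, 0.2413]
tcp_rot: [-179.9, -0.0, 25.4]
force: [-0.2, -0.9, 0.2]
width: 1.004
[ 0.5555 -0.3246  0.2413] [[ 0.4298  0.8717  0.2355  0.621 ]
 [-0.9029  0.4156  0.1094 -0.2923]
 [-0.0025 -0.2597  0.9657  0.3845]
 [ 0.      0.      0.      1.    ]] [[336.46     0.     322.9489]
 [  0.     336.46   199.4383]
 [  0.       0.       1.    ]] -0.027256835763980528
[[324.9104 182.6974]]
[[77.9681 52.9801]]
```

View pics/w1.png

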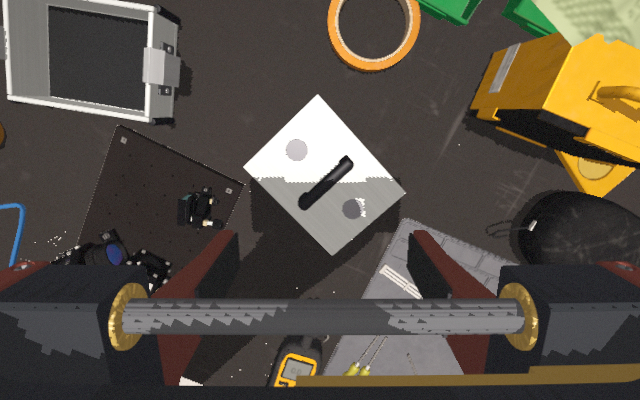

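The wrist view shows the lid plate with corners near (318,95), (405,192), (333,255) and (243,166). The handle is at (326,182), against a predicted (325,183). I'll measure it and move on to view the box.

```bash
python3 - <<'E'
from m import *
c=grab('wrist')
r,k=blob(c,(236,88,412,262),.022,75,60); print('lid wrist',r)
q=cv2.boxPoints(cv2.minAreaRect(k.astype(np.float32))); print(q)
E
python3 -m creep '{"xyz":[[0.8,-3.6,0],[0.8,-3.6,0],[0.8,-3.6,0],[0.8,-3.6,0],[0.8,-3.6,0],[0.8,-3.6,0],[0.8,-3.6,0],[0,0,0],[0,0,0]],"spin":[0,0,0,0,0,0,0,0,0]}'
python3 - <<'E'
from m import *
c=grab('wrist','w2.png'); print(proj(c,[.5695,-.063,.053]))
E
```

```text
lid wrist [ 558.7765 -326.4758  158.132   132.417    72.8157]
[[231.6217 169.2808]
 [308.8284  78.3919]
 [420.8344 173.5367]
 [343.6277 264.4257]]
t: 2.05
eef_pos: [0.4985, -0.0733, 0.242]
tcp_rot: [180.0, -0.0, 25.1]
force: [0.6, -0.4, 0.1]
width: 0.999
[[344.801  110.8704]]
```

View pics/w2.png

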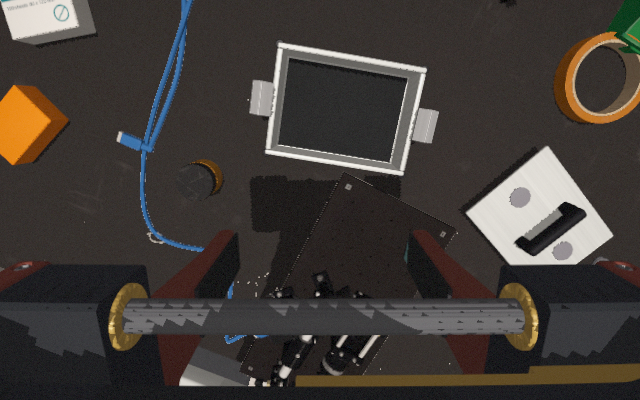

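The rim's outer corners are near (279,43), (426,69), (403,174) and (265,148). The catches are at (262,98) and (425,125), and the jar at (200,180). I'll measure from these, then head to the packet.

```bash
cat >> m.py <<'E'
def quad(c,corn,z,n=15,step=0.25,half=6):
    # refine a quad: sample gray across each side, take strongest dark->light edge (outside->inside), fit lines
    g=cv2.GaussianBlur(cv2.cvtColor(c['image'],cv2.COLOR_RGB2GRAY),(3,3),0).astype(np.float32)
    corn=np.array(corn,float); ctr=corn.mean(0); L=[]
    for i in range(4):
        a,b=corn[i],corn[(i+1)%4]; d=(b-a)/np.linalg.norm(b-a); nn=np.array([-d[1],d[0]])
        if nn@(ctr-a)<0: nn=-nn
        pts=[]
        for s in np.linspace(.12,.88,n):
            o=np.arange(-half,half,step); q=a+(b-a)*s+o[:,None]*nn
            v=cv2.remap(g,q[:,0].astype(np.float32)[None],q[:,1].astype(np.float32)[None],cv2.INTER_LINEAR)[0]
            gr=np.gradient(v); j=gr.argmax()
            if gr[j]>2: pts.append(q[j])
        P=onplane(c,pts,z)[:,:2]
        vx,vy,x,y=cv2.fitLine(P.astype(np.float32),cv2.DIST_HUBER,0,.001,.001).ravel(); L.append((x,y,vx,vy))
    C=[]
    for i in range(4):
        x,y,vx,vy=L[i-1]; X,Y,VX,VY=L[i]
        t=np.linalg.solve([[vx,-VX],[vy,-VY]],[X-x,Y-y]); C.append([x+t[0]*vx,y+t[0]*vy])
    C=np.array(C)*1000; S=np.roll(C,-1,0)-C
    return C.mean(0),np.linalg.norm(S,axis=1),np.degrees(np.arctan2(S[:,1],S[:,0]))%180
E
python3 - <<'E'
from m import *
import cv2
c=grab('wrist')
print('box w',*quad(c,[(279,43),(426,69),(403,174),(265,148)],.053))
w1=dict(c); 
t=grab('top')
print('box t',*quad(t,[(325,194),(369,183),(378,215),(334,228)],.053,half=4))
print('lid t',*quad(t,[(420,187),(463,204),(452,237),(408,220)],.022,half=4))
s=grab('scene')
print('lid s',*quad(s,[(293,298),(335,312),(316,370),(269,353)],.022,half=4))
print('pkt t',*quad(t,[(235,216),(256,204),(263,216),(244,230)],.028,half=3))
print(onplane(c,[[262,98],[425,125]],.072)[:,:2].mean(0),status.get_state()['eef_pos'])
E
```

```text
box w [568.3477 -61.8805] [138.7906 103.582  138.6932 103.3351] [105.9576  15.9961 105.8556  16.0503]
box t [568.0228 -46.3747] [170.8887 148.7218  62.2151 110.0029] [106.7303 146.0321 121.3602  14.4415]
lid t [ 555.053  -325.8079] [140.3862 115.8101 149.9069 112.4926] [ 68.2007 157.6889  66.7464 152.8414]
lid s [ 551.515  -326.9692] [113.4022 145.3766 113.8598 145.1876] [158.4301  68.8818 158.3364  68.7019]
pkt t [534.6594 252.1469] [74.0306 54.5002 76.2378 52.7742] [124.1171  34.6661 122.8019  32.3093]
[ 0.5688 -0.0637] [ 0.4992 -0.0758  0.2416]
```

```bash
python3 -m creep '{"xyz":[[2.12,-3.5,0],[2.12,-3.5,0],[2.12,-3.5,0],[2.12,-3.5,0],[2.12,-3.5,0],[2.12,-3.5,0],[2.12,-3.5,0],[2.12,-3.5,0],[0,0,0],[0,0,0]],"spin":[0,0,0,0,0,0,0,0,-0.124,-0.124]}'
python3 -m creep '{"xyz":[[0,0,0],[0,0,0],[0,0,0],[0,0,0],[0,0,0],[0,0,0],[0,0,0],[0,0,0],[0,0,0],[0,0,0]],"spin":[-0.124,-0.124,-0.124,-0.124,-0.124,-0.124,-0.124,-0.124,-0.124,-0.124]}'
python3 -m creep '{"xyz":[[0,0,0],[0,0,0],[0,0,0],[0,0,0]],"spin":[-0.124,-0.124,0,0]}'
python3 - <<'E'
from m import *
c=grab('wrist','w3.png'); 
a=np.radians(34);R=np.array([[np.cos(a),-np.sin(a)],[np.sin(a),np.cos(a)]])
P=np.array([[-.025,-.036],[.025,-.036],[.025,.036],[-.025,.036]])@R.T+[.534,.252]
q=proj(c,np.c_[P,np.full(4,.028)]); print(q)
print(*quad(c,q,.028,half=9)); s=status.get_state(); print(s['eef_pos'],s['tcp_rot'],s['qpos'])
E
```

```text
t: 3.08
eef_pos: [0.5343, 0.2545, 0.2411]
tcp_rot: [-179.9, -0.0, 39.8]
force: [0.4, -1.0, -0.4]
width: 0.997
t: 3.92
eef_pos: [0.5353, 0.2503, 0.2412]
tcp_rot: [-180.0, 0.0, 110.5]
force: [-0.4, -0.3, -0.6]
width: 1.002
t: 4.25
eef_pos: [0.535, 0.2508, 0.2412]
tcp_rot: [-180.0, -0.0, 124.2]
force: [-0.1, -0.5, 0.5]
width: 1.0
[[300.7323 207.8679]
 [346.0234 208.0458]
 [347.4803 142.2166]
 [299.841  142.0287]]
[533.4039 252.5889] [50.1907 74.2781 51.5669 71.7456] [ 33.9996 123.5469  36.8161 124.5803]
[0.5348 0.251  0.2413] [-179.9759   -0.0051  124.2032] [ -0.2219  24.5045 -40.5693  98.9026  17.5916  63.145  -12.0967]
```

View pics/w3.png

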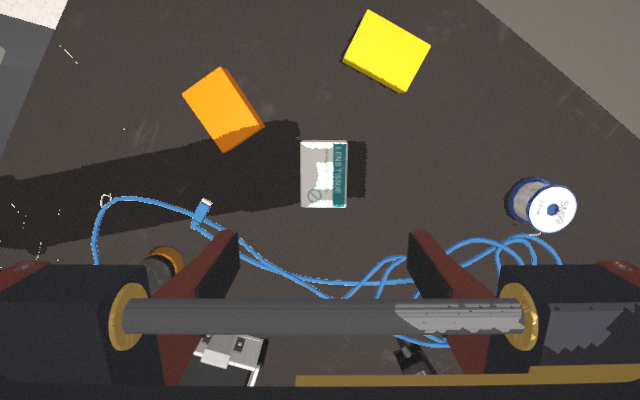

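The packet is centred and aligned between the jaws at (323,174). Now I descend and grip.

```bash
python3 -m creep '{"xyz":[[0.2,0,3.0],[0,0,3.0],[0,0,3.0],[0,0,3.0],[0,0,3.0],[0,0,3.0],[0,0,2.0],[0,0,1.0],[0,0,0.8],[0,0,0]],"spin":[0,0,0,0,0,0,0,0,0,0]}'
python3 -m creep '{"xyz":[[0,0,0],[0,0,0],[0,0,0],[0,0,0],[0,0,0],[0,0,0],[0,0,0],[0,0,0]],"spin":[0,0,0,0,0,0,0,0]}' 1 10
python3 -m creep '{"xyz":[[0,0,0],[0,0,0]],"spin":[0,0]}'
```

```text
t: 5.13
eef_pos: [0.5328, 0.2535, 0.0228]
tcp_rot: [-179.9, 0.0, 124.5]
force: [0.4, 1.0, -0.3]
width: 0.997
t: 5.8
eef_pos: [0.5332, 0.2539, 0.0241]
tcp_rot: [180.0, 0.0, 124.5]
force: [-0.2, -0.9, 3.5]
width: 0.568
t: 5.97
eef_pos: [0.5332, 0.2538, 0.024]
tcp_rot: [180.0, 0.0, 124.5]
force: [-0.5, -1.1, 5.2]
width: 0.568
```

Width 0.568 × 88 = 50 mm, so the packet is held. I'll lift, turn to the box yaw and carry it over.

```bash
python3 -m creep '{"xyz":[[0,0,-1.0],[0,0,-2.0],[0,0,-3.0],[0,0,-3.0],[0,0,-3.0],[0,0,0],[0,0,0],[0,0,0],[0,0,0]],"spin":[0,0,0,0,0,0.108,0.108,0.107,0]}'
python3 -m creep '{"xyz":[[-3.91,-0.67,0],[-3.91,-0.67,0],[-3.91,-0.67,0],[-3.91,-0.67,0],[-3.91,-0.67,0],[-3.91,-0.67,0],[-3.91,-0.67,0],[-3.91,-0.67,0],[0,0,0],[0,0,0]],"spin":[0,0,0,0,0,0,0,0,0,0]}'
python3 -m creep '{"xyz":[[0,0,0],[0,0,0]],"spin":[0,0]}'
python3 - <<'E'
from m import *
c=grab('wrist','w4.png'); s=status.get_state(); print(s['eef_pos'],s['tcp_rot'],s['width'])
psi=np.radians(s['tcp_rot'][2]); d=np.array([.5683,-.0619])-s['eef_pos'][:2]
print('tool shift mm',1000*d@[np.cos(psi),np.sin(psi)],1000*d@[np.sin(psi),-np.cos(psi)])
E
```

```text
t: 6.72
eef_pos: [0.5329, 0.2539, 0.1443]
tcp_rot: [180.0, 0.0, 105.8]
force: [-0.2, -0.9, 1.1]
width: 0.571
t: 7.55
eef_pos: [0.5676, -0.0649, 0.1434]
tcp_rot: [-179.9, 0.0, 105.9]
force: [-0.2, 1.1, -0.8]
width: 0.573
t: 7.72
eef_pos: [0.5677, -0.0596, 0.1438]
tcp_rot: [180.0, -0.1, 106.3]
force: [-0.3, 0.0, -0.1]
width: 0.566
[ 0.5678 -0.0595  0.1438] [179.9865  -0.0479 106.276 ] 0.5724063861156091
tool shift mm -2.477670287621424 -0.18980767955089
```

View pics/w4.png

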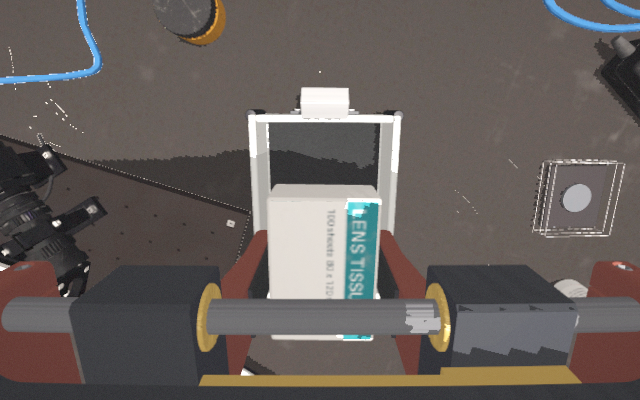

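The packet is centred over the box and square with it. I'll lower it, open a little (to about 58 mm, so the fingers clear the walls) and retreat.

```bash
python3 -m creep '{"xyz":[[-0.2,0,2.0],[0,0,2.0],[0,0,2.0],[0,0,2.0],[0,0,1.5],[0,0,1.0],[0,0,0.6],[0,0,0.3],[0,0,0],[0,0,0]],"spin":[0,0,0,0,0,0,0,0,0,0]}'
python3 -m creep '{"xyz":[[0,0,0],[0,0,0],[0,0,0],[0,0,0]],"spin":[0,0,0,0]}' 0.36 10
python3 -m creep '{"xyz":[[0,0,-1.0],[0,0,-3.0],[0,0,-3.0],[0,0,-3.0],[0,0,-2.5],[0,0,0],[0,0,0]],"spin":[0,0,0,0,0,0,0]}'
```

```text
t: 8.6
eef_pos: [0.569, -0.0632, 0.0304]
tcp_rot: [179.9, 0.0, 106.1]
force: [-0.0, 0.3, -0.1]
width: 0.567
t: 8.93
eef_pos: [0.5687, -0.0637, 0.03]
tcp_rot: [180.0, 0.0, 106.0]
force: [-0.5, -0.3, -0.7]
width: 0.644
t: 9.52
eef_pos: [0.5695, -0.0636, 0.1569]
tcp_rot: [179.8, 0.1, 106.0]
force: [0.5, -0.3, -0.4]
width: 0.64
```

```bash
python3 -m creep '{"xyz":[[-3.54,-1.24,-0.6],[-3.54,-1.24,-0.6],[-3.54,-1.24,-0.6],[-3.54,-1.24,-0.6],[-3.54,-1.24,-0.6],[-3.54,-1.24,-0.6],[-3.54,-1.24,-0.6]],"spin":[0,0,0,0,0,0,0]}' 0.5
python3 -m creep '{"xyz":[[0,0,0],[0,0,0],[0,0,0],[0,0,0],[0,0,0],[0,0,0],[0,0,0],[0,0,0],[0,0,0],[0,0,0]],"spin":[-0.1145,-0.1145,-0.1145,-0.1145,-0.1145,-0.1145,-0.1145,-0.1145,0,0]}'
python3 - <<'E'
from m import *
c=grab('wrist','w5.png'); s=status.get_state(); print(s['eef_pos'],s['tcp_rot'],s['qpos'])
def R(a): a=np.radians(a);return np.array([[np.cos(a),-np.sin(a)],[np.sin(a),np.cos(a)]])
P=np.array([[-.056,-.072],[.056,-.072],[.056,.072],[-.056,.072]])@R(-21.5).T+[.5545,-.3255]
q=proj(c,np.c_[P,np.full(4,.022)]); print(q.round())
print(*quad(c,q,.022,half=9)); print(proj(c,[.5545,-.3255,.044]))
t=grab('top')
w=np.zeros((400,800,3),np.uint8); w[:]=cv2.resize(np.hstack([c['image'],np.zeros((400,160,3),np.uint8)]),(800,400))
b=cv2.resize(t['image'][178:234,316:388],None,fx=2.2,fy=3,interpolation=cv2.INTER_CUBIC); w[:b.shape[0],640:640+b.shape[1]]=b
cv2.imwrite('pics/w5.png',w[...,::-1])
E
```

```text
t: 10.1
eef_pos: [0.5521, -0.3272, 0.1956]
tcp_rot: [-179.9, -0.1, 106.0]
force: [0.6, 0.0, -0.3]
width: 0.498
t: 10.93
eef_pos: [0.5528, -0.3255, 0.1955]
tcp_rot: [180.0, -0.1, 158.3]
force: [-0.4, 0.3, -0.2]
width: 0.501
[ 0.553  -0.3255  0.1958] [179.9767  -0.0867 158.3187] [ 53.0881  32.1228 -39.8032  94.3494  22.6552  61.9424  75.0582]
[[246. 129.]
 [253. 242.]
 [395. 242.]
 [402. 128.]]
[ 553.1871 -325.3065] [113.693  144.3296 109.0327 144.5859] [158.6986  70.2016 158.5392  68.3519]
[[323.8896 192.9923]]
```

View pics/w5.png

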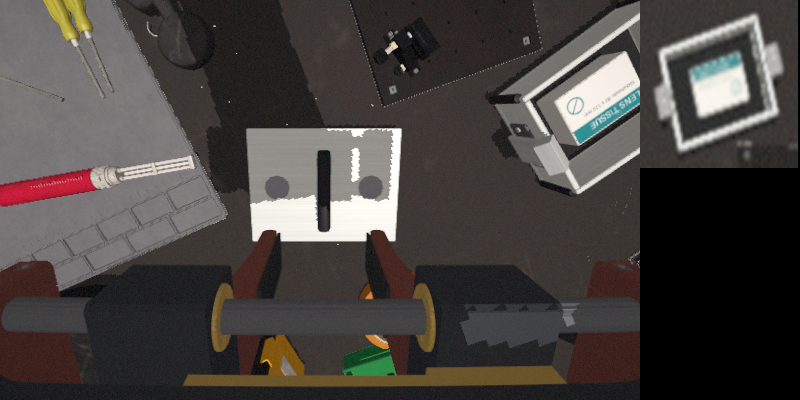

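The packet lies flat inside the box. The lid handle at (323,191) is centred between the jaws and square with them. Descend, grip at 40 N and lift.

```bash
python3 -m creep '{"xyz":[[0,0,3.0],[0,0,3.0],[0,0,3.0],[0,0,3.0],[0,0,2.0],[0,0,1.0],[0,0,0],[0,0,0]],"spin":[0,0,0,0,0,0,0,0]}'
python3 -m creep '{"xyz":[[0,0,0],[0,0,0],[0,0,0],[0,0,0],[0,0,0],[0,0,0],[0,0,0]],"spin":[0,0,0,0,0,0,0]}' 1 40
python3 -m creep '{"xyz":[[0,0,-0.5],[0,0,-1.0],[0,0,-2.0],[0,0,-3.0],[0,0,-3.0],[0,0,-3.0],[0,0,0],[0,0,0]],"spin":[0,0,0,0,0,0,0,0]}'
```

```text
t: 11.7
eef_pos: [0.5539, -0.3256, 0.0471]
tcp_rot: [180.0, 0.0, 158.5]
force: [0.1, -0.3, -0.1]
width: 0.497
t: 12.28
eef_pos: [0.5538, -0.3258, 0.0472]
tcp_rot: [-180.0, 0.0, 158.5]
force: [-0.1, 1.1, 4.2]
width: 0.133
t: 12.95
eef_pos: [0.5545, -0.326, 0.174]
tcp_rot: [-180.0, 0.2, 158.5]
force: [-0.9, 0.1, -2.9]
width: 0.133
```

```bash
python3 -m creep '{"xyz":[[0,0,0],[0,0,0],[0,0,0],[0,0,0],[0,0,0],[0,0,0],[0,0,0]],"spin":[-0.109,-0.109,-0.109,-0.109,-0.109,-0.109,0]}'
python3 -m creep '{"xyz":[[-1.23,3.57,0],[-1.23,3.57,0],[-1.23,3.57,0],[-1.23,3.57,0],[-1.23,3.57,0],[-1.23,3.57,0],[-1.23,3.57,0],[0,0,0],[0,0,0],[0,0,0]],"spin":[0,0,0,0,0,0,0,0,0,0]}'
python3 - <<'E'
from m import *
c=grab('wrist','w6.png'); s=status.get_state(); print(s['eef_pos'],s['tcp_rot'],s['width'],s['force'])
psi=np.radians(s['tcp_rot'][2]); d=np.array([.5683,-.0619])-s['eef_pos'][:2]
print('tool shift mm',1000*d@[np.cos(psi),np.sin(psi)],1000*d@[np.sin(psi),-np.cos(psi)])
def R(a): a=np.radians(a);return np.array([[np.cos(a),-np.sin(a)],[np.sin(a),np.cos(a)]])
P=np.array([[-.056,-.072],[.056,-.072],[.056,.072],[-.056,.072]])@R(s['tcp_rot'][2]).T+s['eef_pos'][:2]
z=s['eef_pos'][2]-.025
q=proj(c,np.c_[P,np.full(4,z)]); print(q.round())
B=np.array([[-.052,-.070],[.052,-.070],[.052,.070],[-.052,.070]])@R(16).T+[.5683,-.0619]
print('rim',proj(c,np.c_[B,np.full(4,.053)]).round())
E
```

```text
t: 13.53
eef_pos: [0.5522, -0.3255, 0.1698]
tcp_rot: [179.9, -0.1, -163.8]
force: [0.1, 0.2, -1.1]
width: 0.135
t: 14.37
eef_pos: [0.5669, -0.0623, 0.1709]
tcp_rot: [-180.0, -0.1, -164.1]
force: [0.2, -1.5, -1.6]
width: 0.135
[ 0.5669 -0.0633  0.1709] [-179.9778   -0.0937 -164.1904] 0.13233346201412988 [-0.5051 -0.636  -1.6375]
tool shift mm -1.7038702776615633 0.9433987339957044
[[444. 335.]
 [466. 141.]
 [177. 141.]
 [198. 335.]]
rim [[232. 138.]
 [240. 262.]
 [406. 262.]
 [414. 138.]]
```

View pics/w6.png

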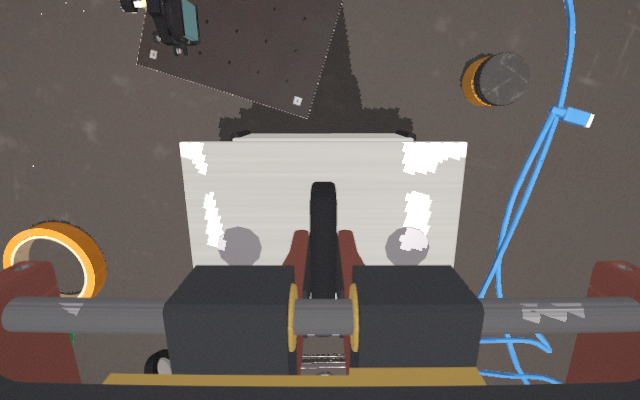

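The lid hangs level and square over the box. Its far edge spans (181–466,142) and the rim's far edge (233–412,138), both centred near column 323. I'll shift about 1.5 mm along tool x and lower it to just above the rim.

```bash
python3 -m creep '{"xyz":[[-0.15,0.02,1.5],[0,0,1.5],[0,0,1.5],[0,0,1.2],[0,0,0.8],[0,0,0.3],[0,0,0],[0,0,0]],"spin":[0,0,0,0,0,0,0,0]}'
python3 -m creep '{"xyz":[[0,0,0.2],[0,0,0.2],[0,0,0.15],[0,0,0],[0,0,0]],"spin":[0,0,0,0,0]}'
python3 -m creep '{"xyz":[[0,0,0.15],[0,0,0],[0,0,0]],"spin":[0,0,0]}'
```

```text
t: 15.08
eef_pos: [0.569, -0.0609, 0.1038]
tcp_rot: [180.0, 0.0, -164.0]
force: [0.6, -0.4, -2.3]
width: 0.135
t: 15.5
eef_pos: [0.5688, -0.0612, 0.0982]
tcp_rot: [-180.0, 0.0, -164.0]
force: [0.1, -0.5, -1.6]
width: 0.135
t: 15.75
eef_pos: [0.5688, -0.0612, 0.0966]
tcp_rot: [-180.0, -0.0, -164.0]
force: [-0.1, -0.6, -2.3]
width: 0.136
```

```bash
python3 -m creep '{"xyz":[[0,0,0.1],[0,0,0],[0,0,0]],"spin":[0,0,0]}'
python3 -m creep '{"xyz":[[0,0,0.1],[0,0,0],[0,0,0]],"spin":[0,0,0]}'
python3 -m creep '{"xyz":[[0,0,0.1],[0,0,0],[0,0,0]],"spin":[0,0,0]}'
python3 - <<'E'
from h import *
s=grab('scene'); w=grab('wrist')
a=cv2.resize(s['image'][185:285,255:365],None,fx=4,fy=4,interpolation=cv2.INTER_CUBIC)
W=np.zeros((400,800,3),np.uint8); W[:,:440]=a; W[:225,440:]=cv2.resize(w['image'],(360,225)); cv2.imwrite('pics/s7.png',W[...,::-1])
E
```

```text
t: 16.0
eef_pos: [0.5691, -0.0614, 0.0959]
tcp_rot: [-180.0, 0.0, -164.0]
force: [0.4, -1.4, -0.2]
width: 0.135
t: 16.25
eef_pos: [0.5693, -0.0614, 0.0952]
tcp_rot: [-180.0, 0.0, -164.0]
force: [-0.1, -2.6, 4.4]
width: 0.131
t: 16.5
eef_pos: [0.5696, -0.061, 0.0946]
tcp_rot: [-180.0, 0.1, -164.0]
force: [-0.5, -1.9, 9.2]
width: 0.129
```

View pics/s7.png

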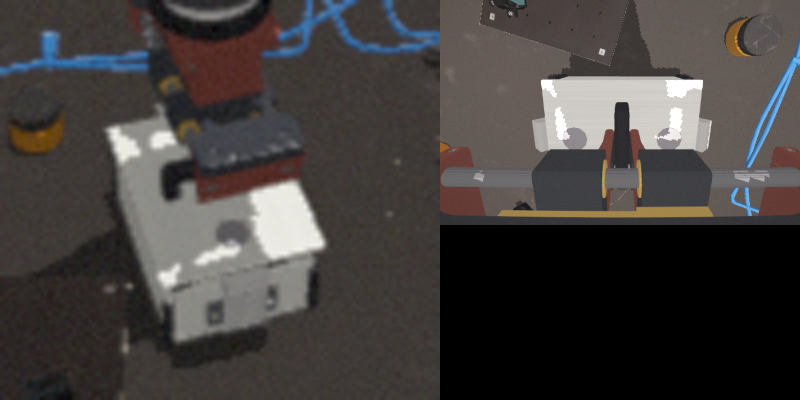

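Contact comes at TCP z ≈ 0.0955 against an expected 0.096. The lid is seated on both noses, square with the box, with catches visible at both ends. I'll ease off, release and rise, then close the fingers and go above the +y pad.

```bash
python3 -m creep '{"xyz":[[0,0,-0.15],[0,0,0],[0,0,0],[0,0,0],[0,0,0]],"spin":[0,0,0,0,0]}' 0.5 20
python3 -m creep '{"xyz":[[0,0,-1.0],[0,0,-2.0],[0,0,-1.7],[0,0,0]],"spin":[0,0,0,0]}'
python3 -m creep '{"xyz":[[0,1.5,0],[0,3.0,0],[0,0,0],[0,0,0],[0,0,0],[0,0,0]],"spin":[0,0,0,0,0,0]}' 1 30
python3 - <<'E'
from h import *
s=status.get_state(); print(s['eef_pos'],s['tcp_rot'],s['width']); w=grab('wrist','w8.png')
a=np.radians(16); y=np.array([-np.sin(a),np.cos(a)])
for b in (.045,-.045):
    P=np.array([.5683,-.0619])+b*y; d=P-s['eef_pos'][:2]; p=np.radians(s['tcp_rot'][2])
    print(P,proj(w,[*P,.0725]),'tool',1000*d@[np.cos(p),np.sin(p)],1000*d@[np.sin(p),-np.cos(p)])
E
```

```text
t: 17.02
eef_pos: [0.5685, -0.0609, 0.0949]
tcp_rot: [180.0, -0.0, -164.0]
force: [-0.2, 0.3, 0.7]
width: 0.471
t: 17.35
eef_pos: [0.5708, -0.0605, 0.1458]
tcp_rot: [-179.9, 0.3, -164.0]
force: [-0.3, 0.7, 0.4]
width: 0.5
t: 17.85
eef_pos: [0.5565, -0.019, 0.1419]
tcp_rot: [-180.0, -0.0, -164.1]
force: [0.2, -0.3, 0.4]
width: 0.087
[ 0.55652149 -0.01900595  0.1419389 ] [-1.79974135e+02 -2.21264978e-02 -1.64085359e+02] 0.08671985756552793
[ 0.55589632 -0.01864322] [[323.85074997 219.40332822]] tool 0.5017433779967246 0.5202456578005618
[ 0.58070368 -0.10515678] [[189.02377887 219.46022251]] tool 0.3676618358848212 -89.47965446514435
```

View pics/w8.png

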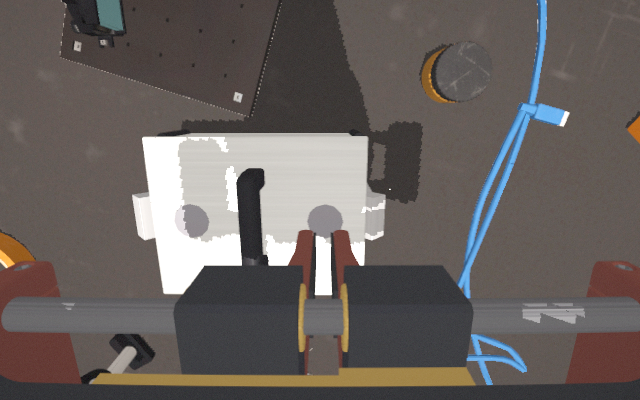

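The pad is at (325,221) against a predicted (324,219), so I'm right above it. The fingers are still closing. Descend and press in small steps.

```bash
python3 -m creep '{"xyz":[[0.05,0.05,0],[0,0,1.0],[0,0,1.5],[0,0,1.3],[0,0,0.7],[0,0,0.2],[0,0,0]],"spin":[0,0,0,0,0,0,0]}'
python3 -m creep '{"xyz":[[0,0,0.15],[0,0,0.15],[0,0,0],[0,0,0]],"spin":[0,0,0,0]}'
python3 -m creep '{"xyz":[[0,0,0.15],[0,0,0.15],[0,0,0],[0,0,0]],"spin":[0,0,0,0]}'
python3 -m creep '{"xyz":[[0,0,0.1],[0,0,0.1],[0,0,0],[0,0,0]],"spin":[0,0,0,0]}'
```

```text
t: 18.48
eef_pos: [0.5551, -0.0174, 0.0939]
tcp_rot: [179.9, -0.1, -164.0]
force: [0.6, -0.0, 1.0]
width: 0.006
t: 18.82
eef_pos: [0.556, -0.0175, 0.0925]
tcp_rot: [-180.0, 0.0, -164.0]
force: [-0.1, 0.5, 0.3]
width: 0.007
t: 19.15
eef_pos: [0.5569, -0.0179, 0.0902]
tcp_rot: [-179.9, 0.1, -164.0]
force: [0.0, -0.8, 4.7]
width: 0.006
t: 19.48
eef_pos: [0.5574, -0.0179, 0.0886]
tcp_rot: [-179.9, 0.2, -164.0]
force: [0.1, -1.7, 7.3]
width: -0.003
```

Pressing is progressing at 7 N, so I continue.

```bash
python3 -m creep '{"xyz":[[0,0,0.15],[0,0,0.15],[0,0,0],[0,0,0]],"spin":[0,0,0,0]}'
python3 -m creep '{"xyz":[[0,0,0.15],[0,0,0.15],[0,0,0],[0,0,0]],"spin":[0,0,0,0]}'
python3 -m creep '{"xyz":[[0,0,0.15],[0,0,0.15],[0,0,0],[0,0,0]],"spin":[0,0,0,0]}'
```

```text
t: 19.82
eef_pos: [0.5555, -0.0175, 0.084]
tcp_rot: [180.0, -0.0, -164.0]
force: [-0.6, 0.7, -0.1]
width: 0.001
t: 20.15
eef_pos: [0.5557, -0.0175, 0.081]
tcp_rot: [180.0, -0.0, -164.0]
force: [-0.1, 0.1, 0.3]
width: 0.003
t: 20.48
eef_pos: [0.5559, -0.0174, 0.0803]
tcp_rot: [-179.9, -0.0, -164.0]
force: [-9.1, -1.2, 22.5]
width: 0.004
```

The +y end snapped: force fell to zero, then rose to 22 N against a stop about 2 mm high, as expected with the lid tilted. Now the other end.

```bash
python3 -m creep '{"xyz":[[0,0,-1.0],[0,0,-2.0],[0,0,-3.0],[0,-3.0,0],[0,-3.0,0],[0,-3.0,0],[0,0,0],[0,0,0]],"spin":[0,0,0,0,0,0,0,0]}'
python3 -m creep '{"xyz":[[0,0,1.5],[0,0,1.5],[0,0,1.0],[0,0,0.5],[0,0,0.1],[0,0,0],[0,0,0]],"spin":[0,0,0,0,0,0,0]}'
python3 -m creep '{"xyz":[[0,0,0.15],[0,0,0.15],[0,0,0],[0,0,0]],"spin":[0,0,0,0]}'
python3 -m creep '{"xyz":[[0,0,0.15],[0,0,0.15],[0,0,0],[0,0,0]],"spin":[0,0,0,0]}'
```

```text
t: 21.15
eef_pos: [0.5806, -0.1063, 0.1378]
tcp_rot: [-180.0, -0.0, -164.2]
force: [0.1, 0.6, 0.1]
width: 0.005
t: 21.73
eef_pos: [0.5808, -0.1036, 0.0923]
tcp_rot: [180.0, 0.0, -164.0]
force: [0.4, -0.0, 0.6]
width: 0.007
t: 22.07
eef_pos: [0.5809, -0.1039, 0.0895]
tcp_rot: [-180.0, 0.0, -164.0]
force: [-0.1, 0.9, 1.1]
width: 0.005
t: 22.4
eef_pos: [0.5811, -0.1026, 0.087]
tcp_rot: [179.9, 0.1, -164.0]
force: [-1.4, 2.8, 6.9]
width: 0.004
```

```bash
python3 -m creep '{"xyz":[[0,0,0.15],[0,0,0.15],[0,0,0],[0,0,0]],"spin":[0,0,0,0]}'
python3 -m creep '{"xyz":[[0,0,0.15],[0,0,0.15],[0,0,0],[0,0,0]],"spin":[0,0,0,0]}'
python3 -m creep '{"xyz":[[0,0,0.15],[0,0,0.15],[0,0,0],[0,0,0]],"spin":[0,0,0,0]}'
```

```text
t: 22.73
eef_pos: [0.5806, -0.1039, 0.0832]
tcp_rot: [180.0, 0.0, -164.0]
force: [-0.1, 1.7, 1.8]
width: 0.006
t: 23.07
eef_pos: [0.5802, -0.1044, 0.0798]
tcp_rot: [180.0, -0.0, -164.0]
force: [0.0, -0.6, 0.7]
width: 0.005
t: 23.4
eef_pos: [0.5807, -0.1042, 0.0779]
tcp_rot: [-179.9, -0.0, -164.0]
force: [-2.7, -0.0, 8.2]
width: 0.006
```

The second end snapped too and meets a stop at about 0.078 (home is 0.0775). I'll push it firmly, then re-press the first end now that the lid is level.

```bash
python3 -m creep '{"xyz":[[0,0,0.15],[0,0,0.1],[0,0,0],[0,0,0]],"spin":[0,0,0,0]}'
python3 -m creep '{"xyz":[[0,0,-1.0],[0,0,-2.0],[0,0,-3.0],[0,3.0,0],[0,3.0,0],[0,2.9,0],[0,0,0],[0,0,0]],"spin":[0,0,0,0,0,0,0,0]}'
python3 -m creep '{"xyz":[[0,0,2.0],[0,0,2.0],[0,0,1.2],[0,0,0.3],[0,0,0.1],[0,0,0],[0,0,0]],"spin":[0,0,0,0,0,0,0]}'
python3 -m creep '{"xyz":[[0,0,0.15],[0,0,0.1],[0,0,0],[0,0,0]],"spin":[0,0,0,0]}'
```

```text
t: 23.73
eef_pos: [0.5807, -0.1041, 0.0777]
tcp_rot: [-179.8, -0.0, -164.0]
force: [-10.1, -1.6, 28.8]
width: 0.006
t: 24.4
eef_pos: [0.5557, -0.0168, 0.135]
tcp_rot: [-180.0, 0.0, -163.8]
force: [-0.4, -1.0, 0.8]
width: 0.003
t: 24.98
eef_pos: [0.5565, -0.0188, 0.079]
tcp_rot: [-180.0, 0.0, -164.0]
force: [0.6, 1.0, 0.2]
width: 0.003
t: 25.32
eef_pos: [0.5568, -0.0186, 0.0779]
tcp_rot: [-179.9, 0.1, -164.0]
force: [-4.4, -2.0, 14.1]
width: 0.003
```

Both ends stop at 0.0778, which matches home. I'll retreat clear of everything and verify.

```bash
python3 -m creep '{"xyz":[[0,0,-1.0],[0,0,-2.0],[0,0,-3.0],[0,0,-3.0],[0,0,-3.0],[0,0,-3.0],[0,0,0],[0,0,0]],"spin":[0,0,0,0,0,0,0,0]}'
python3 -m creep '{"xyz":[[3.5,-2.0,0],[3.5,-2.0,0],[1.0,-2.0,0],[0,0,0],[0,0,0]],"spin":[0,0,0,0,0]}'
python3 - <<'E'
from h import *
np.set_printoptions(precision=4,suppress=True)
st=status.get_state(); print(st['eef_pos'],st['t'])
s=grab('scene'); t=grab('top'); w=grab('wrist')
W=np.zeros((600,800,3),np.uint8)
W[:300,:330]=cv2.resize(s['image'][195:285,265:364],(330,300),interpolation=cv2.INTER_CUBIC)
W[:300,330:790]=cv2.resize(t['image'][130:260,300:499],(460,300),interpolation=cv2.INTER_CUBIC)
W[300:,:480]=cv2.resize(w['image'],(480,300)); cv2.imwrite('pics/f9.png',W[...,::-1])
cv2.imwrite('pics/wf.png',w['image'][...,::-1])
a=np.radians(16);R=np.array([[np.cos(a),-np.sin(a)],[np.sin(a),np.cos(a)]])
P=np.array([[-.056,-.072],[.056,-.072],[.056,.072],[-.056,.072],[0,.045],[0,-.045]])@R.T+[.5683,-.0619]
print('home pred wrist',proj(w,np.c_[P,[.057]*4+[.0585]*2]).round(1).tolist())
E
```

```text
t: 25.98
eef_pos: [0.5571, -0.0183, 0.2283]
tcp_rot: [-179.9, 0.2, -164.0]
force: [-0.3, -0.8, -0.4]
width: 0.001
t: 26.4
eef_pos: [0.4946, -0.0997, 0.2252]
tcp_rot: [180.0, -0.1, -164.2]
force: [0.5, 0.9, 1.1]
width: 0.005
[ 0.4946 -0.0997  0.2252] 26.4
home pred wrist [[262.9, 210.5], [267.8, 311.9], [403.8, 311.7], [411.3, 210.6], [381.2, 264.1], [292.0, 264.2]]
```

View pics/f9.png

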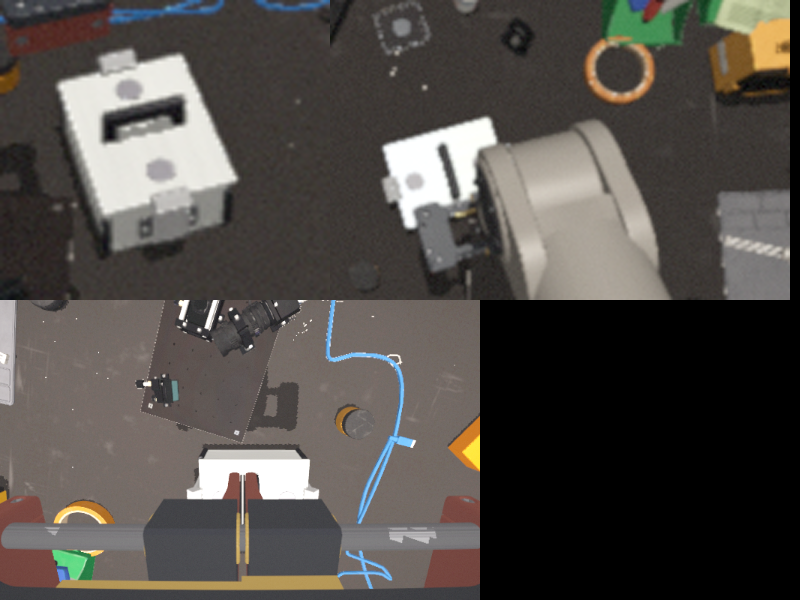

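The scene view shows the lid flush, with both catches over its end edges. In the wrist view the lid's far edge is at (268–412,212) against (263–411,210.5) predicted for fully home. The jar and lens mount are undisturbed, and the arm is clear of everything. Handing in.

```bash
python3 -c "
from workcell import order; print(order.close_job())"
```

```text
the job is handed in; nothing more can be done
None
```

I laid the packet flat in the box, set the lid on the catch noses and pressed each end until its catch snapped. I then re-pressed both ends and handed the job in at about 26.4 s of the 69 s allowed.

- **Catches:** At each end the push built to about 7 N in the readings, then fell to near zero as the catch gave way. The scene picture shows both catches over the lid's edge.
- **Lid home:** Both ends stopped hard at TCP z = 0.0777–0.0779 m, against 0.0775 m for fully home. The highest downward push was about 29 N. In the wrist view the lid's far edge lay within about 5 px of the predicted home position. The arm hid part of the lid in the final top and wrist views, so the check all round rests on the scene view and these two stops.
- **Disagreements:** The second end's catch gave at about 7 N in the readings, below the 10–15 N stated. My forces were sampled only between small steps, so the peak was probably missed.
- **Bystanders:** The jar and lens mount still stood in place in the last pictures, and I touched neither.

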